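# Put away the enameller's rubbing sticks, dish and collar

## Task

Tidy the enameller's bench: feed the two grey stone sticks into the square aluminium tube, the short one first, and push the long one in behind it until both are fully home against the closed end. Stand the small porcelain dish upright in the round recess of the cork rest, and slip the copper collar over the upright peg so that it lies flat on its stand. Leave the little red vase where it stands.

Things in the scene. Friction and masses are not known exactly. Their poses are not given: they have to be found in the camera images.
- short_stick: Short rubbing stick: plain grey square stone bar, 50 mm long, 18 x 18 mm, about 45 g, lying flat. Origin at the centre of its underside, x along its length, z up. Either end may go first.
- long_stick: Long rubbing stick: same grey stone, 90 mm long, 18 x 18 mm, about 80 g, lying flat. Origin at the centre of its underside, x along its length, z up. Either end may go first.
- dish: Small open porcelain dish, white, round, 50 mm across at the foot, 54 mm at the rim, 34 mm high, wall 4 mm, about 90 g. Origin at the centre of its underside, z up.
- collar: Plain copper collar: a short open tube 52 mm outside, 38 mm inside, 22 mm high, about 80 g, standing on its rim. Origin at the centre of its underside, z up.
- tube: Fixed level square aluminium tube on a board. Origin on the table below mid-mouth; x points into the tube. mm: bore 30 wide, z 13 to 41, closed at x=100; outside 36 wide, top z 44, 12 slot on top. Trough x -70 to 0: floor z 13, 30 wide between lips up to z 17, open above and behind. Board x -75 to 110, 70 wide, top z 10. Home: short stick x 50 to 100, long -40 to 50. Sticks slide easily (1 N).
- dish_rest: Fixed cork rest for the dish, 100 x 100 x 14 mm, with a round felt-lined recess 73 mm across and 6 mm deep (its floor 8 mm above the table) in the middle of its top. Origin on the table below the recess's centre, z up.
- peg_stand: Fixed pale wooden stand for the collar: board 90 x 90 x 12 mm with an upright round peg in its middle, 14 mm thick, tapered at the top, rising to 53 mm above the table. Origin on the table below the peg's axis, z up.
- bud_vase: Little red enamel vase standing among the things, 44 mm across, 56 mm high, loose; to be left alone. Origin at the centre of its foot, z up.
Not all that is in view belongs to the job. Of the things that look like the collar, the smaller one is meant. Leave any pink look-alike of the peg_stand alone.

How it is judged:
At the end, for the whole second after the job is handed in: Short stick within 8 mm of the tube's closed end, long stick behind it within 10 mm of fully home, both lying on the floor along the tube; dish upright on the recess floor, within 14 mm of its centre; collar round the peg, flat on the stand; all released and at rest (x of short_stick in the frame of tube above 0.067 m and y of short_stick in the frame of tube between -0.012 and 0.012 m and z of short_stick in the frame of tube between 0.008 and 0.026 m and angle between the x axis of each of short_stick, long_stick and the x axis of tube, either way round below 0.3 rad and x of long_stick in the frame of tube above -0.005 m and y of long_stick in the frame of tube between -0.012 and 0.012 m and z of long_stick in the frame of tube between 0.008 and 0.026 m and horizontal distance between dish and dish_rest below 0.014 m and z of dish in the frame of dish_rest below 0.0115 m and angle between each of dish, collar's own z axis and vertical below 0.12 rad and horizontal distance between collar and peg_stand below 0.0145 m and z of collar in the frame of peg_stand below 0.0155 m and linear speed of each of short_stick, long_stick, dish, collar below 0.02 m/s and angular speed of each of short_stick, long_stick, dish, collar below 0.3 rad/s); the robot touches nothing.
It fails at once if the little red vase is shifted by more than 12 mm or tipped (distance of bud_vase from where it was at the start of the episode above 0.012 m or angle between bud_vase's own z axis and vertical above 0.3 rad).
It also fails if it takes over 128 s, if anything falls off the work surface, if the arm or the gripper's body presses on something with over 40 N, if the wrist force passes 120 N, or if a joint passes its speed limit or range.

## Robot

A 7-joint arm with a two-finger parallel gripper is mounted at the origin on the work surface. World frame = base frame: x ahead of the robot, y to its left, z up, the work surface at z = 0. Lengths are in m, angles in rad, forces in N, time in s.
With the tool pointing down it reaches from about 0.4 to 0.925 m from the base axis. Payload 4.1 kg.
Tool frame: the origin (TCP) lies at the very end of the fingers, on their centre line; the grasp point (between the pads) lies 19 mm behind it; z points along the fingers, y is the line along which they close (so a half turn about z gives the same grasp; the last joint's range is limited). The gripper opens to 85 mm and grips with 20 to 120 N. Pads are 22 mm wide; open, the fingers measure 114 mm over their backs; the gripper's body (76 mm by 85 mm) begins 54 mm behind the grasp point. The pads swing forward as they close: fully open they stand 13 mm farther back than shut.
Start: joints at [-1.303, 0.398, 0.045, 1.537, -0.019, 1.207, -0.051], TCP at [0.233, 0.607, 0.231] pointing down, gripper open.
Joint ranges: [-2.82, 2.82], [-0.49, 2.23], [-1.37, 1.46], [0, 2.46], [-1.36, 4.5], [0.23, 2], [-2.94, 2.94]. Speed limits (rad/s): [2.57, 2.57, 3.14, 3.14, 3.14, 3.14, 3.14].

## Interface

Orientations are given as a unit quaternion [x, y, z, w].
In Python, from bench import read_state, grab_frame, hand_in gives the robot as it stands.
- The arm moves only by the tool jog_arm, never from a script. Its argument "deltas" is text: rows parted by semicolons, each of 4 numbers parted by spaces: the shift along the tool's x, y, z in mm, then the turn about the tool's z in degrees. A call has 1 to 8 rows; each row is the pose to reach, as a shift and turn from the pose commanded when the call began, along the tool's axes at that moment; what a row does not reach only later rows make up. A row lasts 1/12 s, in which the tool goes at most 41.7 mm and 7.16 degrees, less where a joint would pass 70% of its speed; a pose out of reach is approached as far as the arm can. A call with a gripper value outside its range is refused whole. "jaw" is the closure, from 0 (fully open) to 1 (shut), set as the call begins (left out, the last holds). The fingers move at their own pace and stop on an object; "newtons" is the grip in N (left out, the last holds). Time passes only in rows, so rows that repeat a pose let the fingers close. It gives the time, the measured TCP pose, the force, the opening and the grip force at its end, in the units of the state.
- read_state(): the state, without advancing time (a new reading comes with each control period).
- grab_frame(name): name is "scene" or "top" or "wrist"; returns a dict with "image" (420x560x3 uint8, red, green, blue), "intrinsics" (3x3 intrinsics, pixels), "R" (3x3) and "t" (3): a world point X has camera coordinates R X + t. Camera axes: x right, y down, z forward; pixel columns grow to the right and rows downward; lengths in m; the calibration is good to about 2 mm. A picture is of the moment at which its call begins. There is no depth.
- hand_in(): hands the job in; it is judged then, once.
The state is a dict: "t": time; "q": joint angles; "joint_velocities": joint speeds; "effort": joint torques, N m; "eef_pos": TCP position; "tcp_rot": TCP orientation; "contact_force": force on the tool from outside, world axes, zero at the start; "ft_torque": the same for the moment, N m; "gripper_width": finger opening in m; "finger_force": force on a finger pad.
Only numpy, scipy, OpenCV 4.12 (cv2) and the standard library are available. Lean on these libraries where they do the work, as an engineer would, in place of code of your own. Each camera call takes 0.05 s, during which the arm holds its last target. There are 200 camera calls.

## Working session

There is one attempt and no reset: what is moved stays moved. The work goes in short steps, Python scripts to look and compute and a tool call to move; the robot and the scene stay as the last step left them, time stands still between calls to the robot, and variables do not carry over. Pictures are saved under pics/ and viewed, at most 14 in all, crops included, and the job is handed in when it is done.

Besides the shell and the picture viewer there is one more tool, called after "Emit:" as name(argument=value, ...) on one line, values as JSON. jog_arm: Moves the arm, as the interface text tells. Its arguments: {"type":"object","properties":{"deltas":{"type":"string"},"jaw":{"type":"number"},"newtons":{"type":"number"}},"required":["deltas"]}

```bash
mkdir -p pics; ls; python3 - <<'E'
from bench import *
import cv2,pickle
for n in("scene","top"):
    f=grab_frame(n); pickle.dump(f,open(n+'0.pkl','wb')); cv2.imwrite(f'pics/{n}0.png',f['image'][:,:,::-1])
    print(n,f['intrinsics'],f['R'],f['t'])
s=read_state(); print(s)
E
```

```text
pics
scene [[419.06894532   0.         278.6826276 ]
 [  0.         419.06894532 213.8511834 ]
 [  0.           0.           1.        ]] [[-0.65568821  0.75502015 -0.0041894 ]
 [ 0.48164472  0.41399266 -0.77241727]
 [-0.58145622 -0.5084827  -0.63510157]] [ 0.33259991 -0.20051153  1.21649976]
top [[387.73573235   0.         276.09270521]
 [  0.         387.73573235 213.36317897]
 [  0.           0.           1.        ]] [[-0.01174141 -0.99981141 -0.01546907]
 [-0.98352069  0.01433856 -0.18022611]
 [ 0.18041392  0.01309804 -0.98350356]] [-0.00374281  0.52008342  0.75339139]
{'t': 0.1, 'q': array([-1.30299583,  0.39913324,  0.04505171,  1.5377268 , -0.01867347,
        1.20692103, -0.05069055]), 'joint_velocities': array([-0.00026447, -0.00155391,  0.00215526, -0.00283019,  0.00107577,
        0.00095907,  0.00093804]), 'effort': array([ 3.73071132e-03, -4.76265728e+01,  1.37049358e+00, -2.54952443e+01,
        1.21365557e-02,  4.94213557e-03, -2.65878361e-05]), 'eef_pos': array([0.23290095, 0.60623945, 0.23036995]), 'tcp_rot': array([ 1.82316143e-01,  9.83239565e-01, -8.79669695e-04, -8.50752556e-05]), 'contact_force': array([-0.21766647,  0.34579283, -0.50494686]), 'ft_torque': array([-0.03060756,  0.00861878,  0.01112863]), 'finger_force': 0.0, 'gripper_width': 0.08532303071267186}
```

View pics/scene0.png

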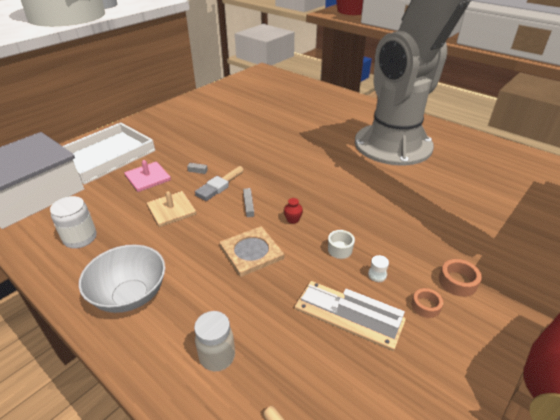

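View pics/top0.png

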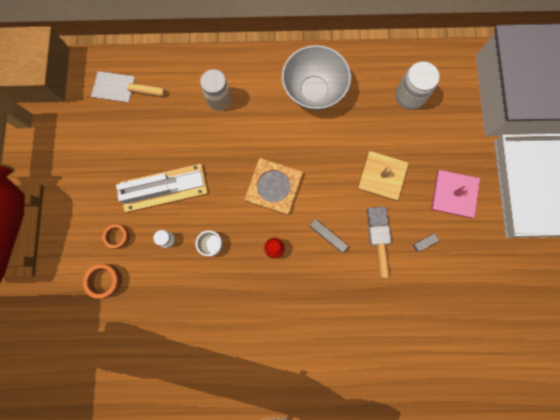

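The scene view shows the vase at (293,211), dish at (341,244), small collar at (428,302), tube at (350,312), rest at (251,249) and natural peg stand at (171,206). In the top view they are: tube (162,188), rest (274,186), peg stand (384,175), long stick (329,236), short stick (426,242), dish (209,243), small collar (115,236), vase (274,248).

```bash
cat > h.py <<'E'
import numpy as np,cv2
def unproj(f,u,v,z):
    K,R,t=[np.array(f[k]) for k in('intrinsics','R','t')]
    d=R.T@np.linalg.inv(K)@np.array([u,v,1.]); c=-R.T@t
    return (c+d*(z-c[2])/d[2])
def proj(f,X):
    K,R,t=[np.array(f[k]) for k in('intrinsics','R','t')]
    p=K@(R@np.array(X,float)+t); return p[:2]/p[2]
E
python3 - <<'E'
import pickle,cv2
from h import *
f=pickle.load(open('top0.pkl','rb'));im=f['image'][:,:,::-1]
for n,u,v,z in [('tube',162,188,.01),('rest',274,186,.014),('peg',384,175,.03),('long',329,236,.018),('short',426,242,.018),('dish',209,243,.034),('collar',115,236,.022),('vase',274,248,.056),('bigc',101,281,.02),('cup',164,238,.03)]:
    print(n,unproj(f,u,v,z).round(3))
a=cv2.resize(im[150:270,90:220],None,fx=4.5,fy=4.5,interpolation=cv2.INTER_CUBIC)
b=cv2.resize(im[140:270,235:450],None,fx=3.7,fy=3.7,interpolation=cv2.INTER_CUBIC)
cv2.imwrite('pics/a.png',a);cv2.imwrite('pics/b.png',b)
E
```

```text
tube [0.587 0.24  0.01 ]
rest [ 0.587 -0.006  0.014]
peg [ 0.603 -0.242  0.03 ]
long [ 0.475 -0.121  0.018]
short [ 0.46  -0.324  0.018]
dish [0.462 0.13  0.034]
collar [0.481 0.332 0.022]
vase [ 0.448 -0.006  0.056]
bigc [0.387 0.356 0.02 ]
cup [0.474 0.225 0.03 ]
```

View pics/a.png

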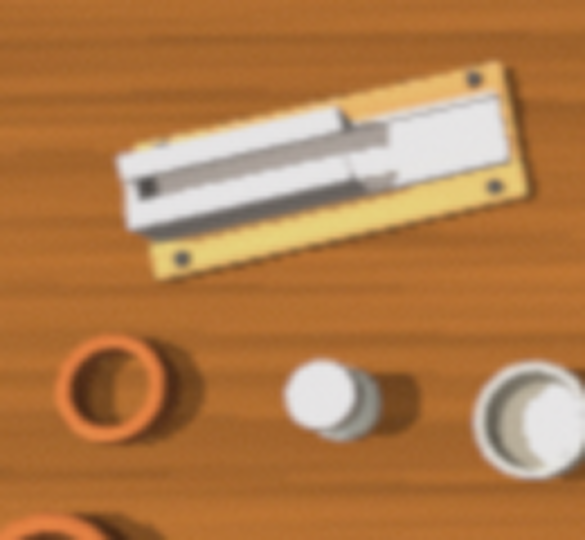

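View pics/b.png

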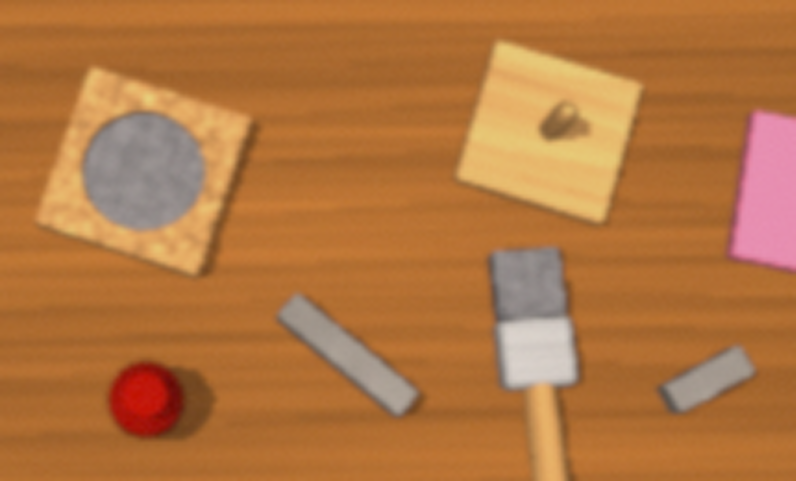

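Crop a shows the tube board corners at (505,62), (528,192) and (155,280); the mouth faces right, with the small collar at (112,388) and the dish at (535,420). Crop b shows the recess at (145,170), stand corners (497,41), (643,83), (605,222), (458,180), and the two sticks.

```bash
python3 - <<'E'
import pickle,cv2
from h import *
f=pickle.load(open('top0.pkl','rb'));im=f['image']
print('cam',(-f['R'].T@f['t']).round(3))
A=lambda x,y,z:unproj(f,90+(x+.5)/4.5-.5,150+(y+.5)/4.5-.5,z)[:2]
B=lambda x,y,z:unproj(f,235+(x+.5)/3.7-.5,140+(y+.5)/3.7-.5,z)[:2]
tr,br,bl=A(505,62,.01),A(528,192,.01),A(155,280,.01)
print('tube sides',np.linalg.norm(tr-br),np.linalg.norm(br-bl))
back=(tr+br)/2; d=(bl-br)/np.linalg.norm(bl-br); d2=tr-br; d2=np.array([d2[1],-d2[0]])/np.linalg.norm(d2)
print('ang',np.degrees(np.arctan2(d[1],d[0])),np.degrees(np.arctan2(d2[1],d2[0])),'origin',back+d*.075)
# rest of objects
for n,P,z in [('rest',[(92,67),(257,118),(200,275),(37,222)],.014),('stand',[(497,41),(643,83),(605,222),(458,180)],.012)]:
    q=np.array([B(*p,z) for p in P]);print(n,q.mean(0),np.linalg.norm(np.roll(q,1,0)-q,axis=1))
q=[B(145+a,170+b,.014) for a,b in((-62,0),(62,0),(0,-60),(0,60))];print('recess',np.mean(q,0))
# segments
hsv=cv2.cvtColor(im,cv2.COLOR_RGB2HSV)
def seg(n,mask,u,v,z):
    k,l,s,c=cv2.connectedComponentsWithStats(mask.astype(np.uint8)); i=l[v,u]
    ys,xs=np.where(l==i); q=np.array([unproj(f,x,y,z)[:2] for x,y in zip(xs,ys)])
    r=cv2.minAreaRect((q*1000).astype(np.float32)); print(n,i,len(q),'mean',q.mean(0).round(4),'rect',np.round(r[0],1),np.round(r[1],1),round(r[2],1))
g=hsv[:,:,1]<70
seg('long',g,329,236,.018);seg('short',g,427,242,.018);seg('dish',g,209,243,.034)
for n,p,z in[('vase',(274,248),.056)]:
    seg(n,(hsv[:,:,0]<4)|(hsv[:,:,0]>174),*p,z)
q=[A(*p,.022) for p in((56,388),(166,388),(112,334),(112,442))];print('collar',np.mean(q,0),q[0]-q[1],q[2]-q[3])
q=[A(*p,.034) for p in((535,361),(475,420),(535,478),(595,420))];print('dish',np.mean(q,0),q[0]-q[2])
E
```

```text
cam [ 0.376 -0.021  0.835]
tube sides 0.06732652664871888 0.18470304905886595
ang 102.80856678127509 -79.093991610748 origin [0.59240692 0.22033478]
rest [ 0.58796309 -0.00675603] [0.09981113 0.10322017 0.10051583 0.10050149]
stand [ 0.60835431 -0.24597511] [0.08951069 0.08936698 0.08871912 0.08837405]
recess [ 0.58789066 -0.00590349]
long 12 364 mean [ 0.4759 -0.1207] rect [ 476.  -120.7] [88.2 18.7] 49.0
short 15 207 mean [ 0.459  -0.3237] rect [ 459.  -323.7] [17.7 52.1] 27.6
dish 14 548 mean [0.4618 0.131 ] rect [462.1 131.6] [54.4 50. ] 89.3
vase 559 258 mean [ 0.4486 -0.0061] rect [448.8  -6.7] [34.1 34.2] 89.6
collar [0.48121167 0.33354042] [0.00071344 0.05222158] [0.05129222 0.00327287]
dish [0.4622244  0.13067884] [0.05415028 0.00106992]
```

```bash
cat >> h.py <<'E'
def go(*wps):
    """waypoints (x,y,z m, phi deg = heading of tool x) -> deltas in tool axes"""
    from bench import read_state
    from scipy.spatial.transform import Rotation as Ro
    s=read_state(); R=Ro.from_quat(s['tcp_rot']).as_matrix(); p=s['eef_pos']
    ph=np.degrees(np.arctan2(R[1,0],R[0,0]))
    print('t',round(s['t'],2),'p',p.round(4),'phi',ph.round(1),'w',round(s['gripper_width'],4),'F',s['contact_force'].round(1),'tilt',np.degrees(np.arccos(-R[2,2])).round(2))
    for w in wps:
        d=R.T@(np.array(w[:3])-p)*1000; tw=-((w[3]-ph+180)%360-180)
        print(w,'->',d.round(1),'turn',round(tw,1),'rows',round(max(np.linalg.norm(d)/41.7,abs(tw)/7.16),1))
E
python3 -c "
from h import *
go((.4812,.3335,.1,159),(.4812,.3335,.003,159))"
```

```text
t 0.1 p [0.2329 0.6062 0.2304] phi 159.0 w 0.0853 F [-0.2  0.3 -0.5] tilt 0.1
(0.4812, 0.3335, 0.1, 159) -> [-329.6 -165.4  130.7] turn -0.0 rows 9.4
(0.4812, 0.3335, 0.003, 159) -> [-329.5 -165.2  227.7] turn -0.0 rows 10.4
```

Emit:
jog_arm(deltas="-30 -15 12 0; -70 -35 28 0; -110 -55 44 0; -150 -75 60 0; -190 -95 75 0; -230 -115 91 0; -270 -136 107 0; -300 -150 120 0", jaw=0, newtons=40)

```text
t: 0.77
eef_pos: [0.4417, 0.3773, 0.1207]
tcp_rot: [0.182, 0.983, -0.0, -0.0]
contact_force: [0.3, 0.9, -0.3]
gripper_width: 0.0853
finger_force: 0.0
```

Emit:
jog_arm(deltas="-20 -10 8 0; -30 -15 11 0; -30 -15 11 0; -30 -15 11 0")

```text
t: 1.1
eef_pos: [0.4629, 0.3555, 0.1105]
tcp_rot: [0.182, 0.983, 0.0, -0.0]
contact_force: [0.3, 0.9, 0.0]
gripper_width: 0.0857
finger_force: 0.0
```

```bash
python3 -c "
from h import *
from bench import *
f=grab_frame('wrist');cv2.imwrite('pics/w1.png',f['image'][:,:,::-1])
go((.4812,.3335,.003,159))
print(proj(f,[.4812,.3335,.022]), proj(f,[.4812+.026,.3335,.022]),proj(f,[.4812,.3335+.026,.022]))
for ang in (102.8,101):
  d=np.array([np.cos(np.radians(ang)),np.sin(np.radians(ang))]);n=np.array([-d[1],d[0]]);o=np.array([.5924,.2203])
  for s in(-1,1):
    print(ang,proj(f,[*(o+d*.11+n*.035*s),.01]).round(1),proj(f,[*(o-d*.075+n*.035*s),.01]).round(1),proj(f,[*(o+n*.018*s),.044]).round(1))
"
```

```text
t 1.15 p [0.4622 0.3568 0.1109] phi 159.1 w 0.0852 F [-0.3  0.2  0.9] tilt 0.12
(0.4812, 0.3335, 0.003, 159) -> [-26.2 -15.3 107.9] turn 0.1 rows 2.7
[267.82909271 242.79620393] [279.41209651 269.04104859] [297.66494639 232.24938688]
102.8 [317.  342.9] [171.1 420.4] [208.8 411.8]
102.8 [276.3 291.4] [125.9 378.8] [183.4 386.9]
101 [317.8 345.8] [168.9 419.4] [208.3 412. ]
101 [279.4 293.5] [125.2 376.8] [184.  386.6]
```

View pics/w1.png

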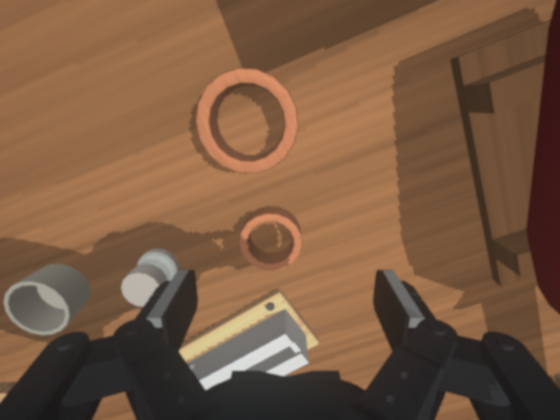

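The wrist view shows the collar at (270,241) against a prediction of (268,243), and the tube board's far corners at (318,345) and (280,292), which fit a tube angle of about 101°. Calibration holds.

Emit:
jog_arm(deltas="-27 -15 10 0; -27 -15 45 0; -27 -15 80 0; -27 -15 100 0; -27 -15 108 0; -27 -15 108 0; -27 -15 108 0")

```text
t: 1.73
eef_pos: [0.4831, 0.3329, 0.0034]
tcp_rot: [0.181, 0.983, 0.001, 0.0]
contact_force: [-0.0, 0.5, 1.8]
gripper_width: 0.0857
finger_force: 0.0
```

Emit:
jog_arm(deltas="0 0 0 0; 0 0 0 0; 0 0 0 0; 0 0 0 0; 0 0 0 0; 0 0 0 0; 0 0 0 0; 0 0 0 0", jaw=1)

```text
t: 2.4
eef_pos: [0.4844, 0.3318, 0.0046]
tcp_rot: [0.182, 0.983, 0.001, 0.001]
contact_force: [-1.4, -0.9, 7.3]
gripper_width: 0.0509
finger_force: 40.6
```

```bash
python3 -c "
from h import *
from bench import *
go((.4812,.3335,.003,159))
"
```

```text
t 2.4 p [0.4844 0.3318 0.0046] phi 159.0 w 0.0509 F [-1.4 -0.9  7.3] tilt 0.19
(0.4812, 0.3335, 0.003, 159) -> [3.6 0.4 1.6] turn -0.0 rows 0.1
```

```bash
python3 -c "
from h import *
go((.484,.332,.12,159),(.6118,-.2473,.12,159),(.6118,-.2473,.12,120))
"
```

```text
t 2.4 p [0.4844 0.3318 0.0046] phi 159.0 w 0.0509 F [-1.4 -0.9  7.3] tilt 0.19
(0.484, 0.332, 0.12, 159) -> [   0.3    0.4 -115.4] turn -0.0 rows 2.8
(0.6118, -0.2473, 0.12, 159) -> [-326.6 -494.6 -116.6] turn -0.0 rows 14.5
(0.6118, -0.2473, 0.12, 120) -> [-326.6 -494.6 -116.6] turn 39.0 rows 14.5
```

Emit:
jog_arm(deltas="0 0 -30 0; 0 0 -70 0; -5 -8 -105 0; -22 -33 -117 0; -44 -67 -117 0; -66 -100 -117 0; -88 -133 -117 0; -105 -160 -117 0")

```text
t: 3.07
eef_pos: [0.5248, 0.1401, 0.1206]
tcp_rot: [0.183, 0.983, 0.0, 0.001]
contact_force: [1.3, -0.4, -0.4]
gripper_width: 0.051
finger_force: 42.1
```

Emit:
jog_arm(deltas="-22 -33 0 0; -44 -66 0 0; -66 -100 0 0; -88 -133 0 0; -110 -166 0 0; -132 -200 0 0; -154 -233 0 0; -170 -258 0 0")

```text
t: 3.73
eef_pos: [0.5905, -0.1626, 0.1204]
tcp_rot: [0.184, 0.983, -0.001, 0.001]
contact_force: [0.8, -0.8, -0.4]
gripper_width: 0.0505
finger_force: 42.1
```

```bash
python3 -c "
from h import *
go((.6118,-.2473,.12,159))
"
```

```text
t 3.73 p [ 0.5905 -0.1626  0.1204] phi 158.8 w 0.0505 F [ 0.8 -0.8 -0.4] tilt 0.15
(0.6118, -0.2473, 0.12, 159) -> [-50.5 -71.2   0.6] turn -0.2 rows 2.1
```

Emit:
jog_arm(deltas="-22 -33 0 0; -40 -55 0 0; -46 -65 0 0; -46 -65 0 0; -46 -65 0 0")

```text
t: 4.15
eef_pos: [0.6096, -0.2348, 0.1195]
tcp_rot: [0.183, 0.983, 0.001, -0.0]
contact_force: [-0.5, 0.7, -0.4]
gripper_width: 0.0507
finger_force: 42.1
```

```bash
python3 -c "
from h import *
from bench import *
f=grab_frame('wrist');cv2.imwrite('pics/w2.png',f['image'][:,:,::-1])
go((.6118,-.2473,.12,159),(.6118,-.2473,.0165,159))
print(proj(f,[.6084,-.246,.012]),proj(f,[.6084,-.246,.053]))
for z in(.12,.142):print(proj(f,[.6084,-.246,z]))
"
```

```text
t 4.2 p [ 0.6098 -0.2331  0.1193] phi 159.1 w 0.051 F [-0.4 -0.  -0.4] tilt 0.13
(0.6118, -0.2473, 0.12, 159) -> [ -7.  -12.5  -0.7] turn 0.1 rows 0.3
(0.6118, -0.2473, 0.0165, 159) -> [ -7.1 -12.7 102.8] turn 0.1 rows 2.5
[272.15256426 209.66825831] [270.06009179 227.9822281 ]
[264.48808629 276.75015296]
[261.5696943  302.29282724]
```

View pics/w2.png

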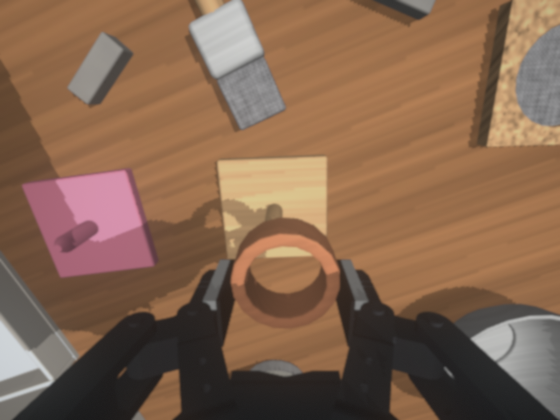

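```bash
python3 -c "
from h import *
from bench import *
f=grab_frame('wrist')
for z in(.134,.137,.14):
  c=unproj(f,286,280,z);print(c,unproj(f,340,280,z)-unproj(f,232,280,z))
s=read_state();print(s['eef_pos'])
c=unproj(f,286,280,.137); e=s['eef_pos']-c; g=[.6084+e[0],-.246+e[1]]
go((*g,.12,159),(*g,.0165,159))
"
```

```text
[ 0.60632377 -0.23146811  0.134     ] [0.01835985 0.04766109 0.        ]
[ 0.60458749 -0.2308239   0.137     ] [0.01793019 0.0465457  0.        ]
[ 0.60285121 -0.23017968  0.14      ] [0.01750052 0.04543031 0.        ]
[ 0.60994698 -0.23237341  0.11930046]
t 4.25 p [ 0.6099 -0.2324  0.1193] phi 159.1 w 0.0507 F [ 0.2  0.2 -1.1] tilt 0.14
(np.float64(0.6137594837524425), np.float64(-0.24754951589635174), 0.12, 159) -> [ -9.  -12.8  -0.7] turn 0.1 rows 0.4
(np.float64(0.6137594837524425), np.float64(-0.24754951589635174), 0.0165, 159) -> [ -9.1 -13.  102.8] turn 0.1 rows 2.5
```

Emit:
jog_arm(deltas="-8 -13 0 0; -8 -13 15 0; -8 -13 35 0; -8 -13 55 0; -8 -13 75 0; -8 -13 90 0; -8 -13 99 0; -8 -13 102 0")

```text
t: 4.92
eef_pos: [0.6116, -0.249, 0.0166]
tcp_rot: [0.182, 0.983, 0.001, -0.002]
contact_force: [-6.3, 4.3, 11.9]
gripper_width: 0.0509
finger_force: 43.2
```

```bash
python3 -c "
from h import *
go((.6132,-.2475,.0165,159))
"
```

```text
t 4.92 p [ 0.6116 -0.249   0.0166] phi 159.1 w 0.0509 F [-6.3  4.3 11.9] tilt 0.24
(0.6132, -0.2475, 0.0165, 159) -> [-1.   1.9  0.1] turn 0.1 rows 0.1
```

Emit:
jog_arm(deltas="0 0 -1 0; 0 0 -1 0; 0 0 -1 0; 0 0 -1 0; 0 0 -5 0; 0 0 -20 0; 0 0 -55 0; 0 0 -90 0", jaw=0)

```text
t: 5.58
eef_pos: [0.6114, -0.2498, 0.1074]
tcp_rot: [0.182, 0.983, 0.0, -0.002]
contact_force: [1.4, 0.2, -0.8]
gripper_width: 0.0854
finger_force: 0.0
```

```bash
python3 -c "
from h import *
go((.4646,-.3343,.11,117.6),(.4646,-.3343,.007,117.6))
"
```

```text
t 5.58 p [ 0.6114 -0.2498  0.1074] phi 159.0 w 0.0854 F [ 1.4  0.2 -0.8] tilt 0.19
(0.4646, -0.3343, 0.11, 117.6) -> [ 106.8 -131.6   -2.3] turn 41.4 rows 5.8
(0.4646, -0.3343, 0.007, 117.6) -> [ 106.4 -131.6  100.7] turn 41.4 rows 5.8
```

Emit:
jog_arm(deltas="16 -20 0 6; 34 -42 0 12; 54 -66 0 19; 74 -92 0 26; 94 -116 0 33; 106 -131 0 40; 107 -132 0 41.4; 107 -132 0 41.4")

```text
t: 6.25
eef_pos: [0.4645, -0.3362, 0.1081]
tcp_rot: [0.519, 0.855, 0.0, 0.0]
contact_force: [0.6, 1.1, -0.3]
gripper_width: 0.0852
finger_force: 0.0
```

```bash
python3 -c "
from h import *
from bench import *
f=grab_frame('wrist');cv2.imwrite('pics/w3.png',f['image'][:,:,::-1])
go((.4646,-.3343,.11,117.6),(.4646,-.3343,.007,117.6))
d=np.array([np.cos(np.radians(117.6)),np.sin(np.radians(117.6))]);n=np.array([-d[1],d[0]]);o=np.array([.459,-.3237])
for a in(-25,25):
  for b in(-9,9): print(proj(f,[*(o+d*a/1e3+n*b/1e3),.018]).round(0))
print('stand',proj(f,[.6084,-.246,.012]),proj(f,[.6084,-.246,.034]))
"
```

```text
t 6.3 p [ 0.4661 -0.335   0.1079] phi 117.7 w 0.0855 F [ 1.   0.1 -0.4] tilt 0.09
(0.4646, -0.3343, 0.11, 117.6) -> [ 1.3 -1.  -2.1] turn 0.1 rows 0.1
(0.4646, -0.3343, 0.007, 117.6) -> [  1.4  -1.1 100.9] turn 0.1 rows 2.4
[297. 226.]
[275. 227.]
[298. 165.]
[274. 165.]
stand [496.32178305 194.3111254 ] [515.68290269 202.66459794]
```

View pics/w3.png

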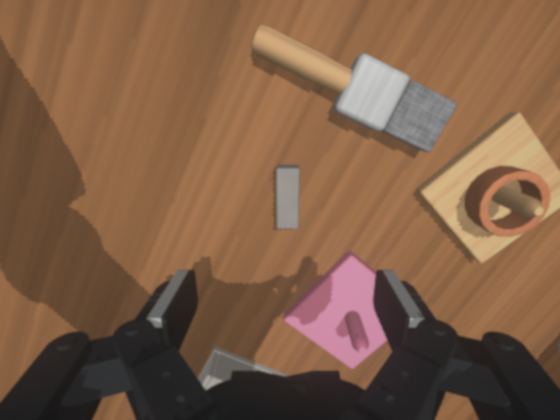

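The stick spans (277–299, 166–228) as predicted, and the collar lies round the peg with its rim at (515,203), exactly where a flat collar should show.

Emit:
jog_arm(deltas="2 -1 20 0; 2 -1 55 0; 2 -1 85 0; 2 -1 98 0; 2 -1 101 0; 2 -1 101 0; 2 -1 101 0")

```text
t: 6.88
eef_pos: [0.4651, -0.3345, 0.0077]
tcp_rot: [0.518, 0.856, 0.0, 0.001]
contact_force: [-0.2, 0.9, 1.0]
gripper_width: 0.0851
finger_force: 0.0
```

Emit:
jog_arm(deltas="0 0 0 0; 0 0 0 0; 0 0 0 0; 0 0 0 0; 0 0 0 0; 0 0 0 0; 0 0 0 0; 0 0 0 0", jaw=1)

```text
t: 7.55
eef_pos: [0.464, -0.3341, 0.0069]
tcp_rot: [0.518, 0.855, 0.0, 0.0]
contact_force: [-1.5, 0.3, 5.3]
gripper_width: 0.0167
finger_force: 40.7
```

```bash
python3 -c "
from h import *
d=np.array([np.cos(np.radians(101.5)),np.sin(np.radians(101.5))]);o=np.array([.5924,.2203])
for x in(-45,-12): print(o+d*x/1e3)
g=o-d*.045
go((.4646,-.3343,.007,117.6),(.4646,-.3343,.12,117.6),(*g,.12,101.5))
"
```

```text
[0.60137156 0.17620339]
[0.59479242 0.2085409 ]
t 7.55 p [ 0.464  -0.3341  0.0069] phi 117.6 w 0.0167 F [-1.5  0.3  5.3] tilt 0.05
(0.4646, -0.3343, 0.007, 117.6) -> [-0.4  0.4 -0.1] turn -0.0 rows 0.0
(0.4646, -0.3343, 0.12, 117.6) -> [  -0.5    0.5 -113.1] turn -0.0 rows 2.7
(np.float64(0.6013715570487739), np.float64(0.17620338829206267), 0.12, 101.5) -> [ 388.6  358.1 -113.1] turn 16.1 rows 13.0
```

Emit:
jog_arm(deltas="0 0 -30 0; 0 0 -70 0; 0 0 -105 0; 22 20 -113 1; 50 46 -113 2; 80 74 -113 4; 110 101 -113 6; 140 129 -113 8")

```text
t: 8.22
eef_pos: [0.5127, -0.1483, 0.1192]
tcp_rot: [0.578, 0.816, 0.0, -0.0]
contact_force: [0.4, 0.1, -0.4]
gripper_width: 0.0166
finger_force: 40.1
```

Emit:
jog_arm(deltas="30 27 0 1; 61 56 0 2; 91 84 0 3; 122 112 0 4; 152 140 0 5; 182 168 0 6; 212 195 0 7; 230 212 0 8")

```text
t: 8.88
eef_pos: [0.6361, 0.1441, 0.1186]
tcp_rot: [0.63, 0.776, 0.001, -0.001]
contact_force: [-0.5, 0.7, -0.9]
gripper_width: 0.0167
finger_force: 40.1
```

```bash
python3 -c "
from h import *
go((.6014,.1762,.12,101.5),(.6014,.1762,.06,101.5))
"
```

```text
t 8.88 p [0.6361 0.1441 0.1186] phi 101.9 w 0.0167 F [-0.5  0.7 -0.9] tilt 0.15
(0.6014, 0.1762, 0.12, 101.5) -> [ 38.5 -27.4  -1.4] turn 0.4 rows 1.1
(0.6014, 0.1762, 0.06, 101.5) -> [ 38.4 -27.4  58.6] turn 0.4 rows 1.8
```

Emit:
jog_arm(deltas="20 -14 0 0.4; 38 -27 0 0.4; 38 -27 20 0.4; 38 -27 45 0.4; 38 -27 58 0.4; 38 -27 58 0.4")

```text
t: 9.38
eef_pos: [0.5985, 0.1688, 0.0577]
tcp_rot: [0.635, 0.773, -0.003, -0.002]
contact_force: [-0.6, -0.6, -0.7]
gripper_width: 0.017
finger_force: 40.2
```

```bash
python3 -c "
from h import *
from bench import *
f=grab_frame('wrist');cv2.imwrite('pics/w4.png',f['image'][:,:,::-1])
go((.6014,.1762,.06,101.5),(.6014,.1762,.0205,101.5))
d=np.array([np.cos(np.radians(101.5)),np.sin(np.radians(101.5))]);n=np.array([-d[1],d[0]]);o=np.array([.5924,.2203])
for a,b,z in((0,-18,44),(0,18,44),(100,-18,44),(100,18,44),(-75,-35,10),(-75,35,10),(-70,-15,17),(-70,15,17)):
  print(a,b,z,proj(f,[*(o+d*a/1e3+n*b/1e3),z/1e3]).round(0))
"
```

```text
t 9.43 p [0.6001 0.1688 0.0596] phi 101.2 w 0.0168 F [-0.2 -1.  -1.3] tilt 0.25
(0.6014, 0.1762, 0.06, 101.5) -> [ 7.1  2.7 -0.4] turn -0.3 rows 0.2
(0.6014, 0.1762, 0.0205, 101.5) -> [ 7.1  2.9 39.1] turn -0.3 rows 1.0
0 -18 44 [329. 168.]
0 18 44 [258. 168.]
100 -18 44 [338. -77.]
100 18 44 [249. -76.]
-75 -35 10 [343. 265.]
-75 35 10 [241. 266.]
-70 -15 17 [315. 264.]
-70 15 17 [270. 264.]
```

View pics/w4.png

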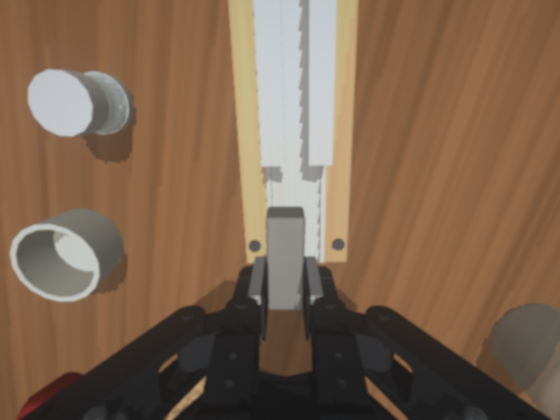

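The mouth corners are at (261,168) and (332,165), against predictions of (258,168) and (329,168), so the tube sits about 1.5 mm further along tool y. The stick is held straight, with its front end at (286,212).

Emit:
jog_arm(deltas="7 4 5 -0.8; 7 4 15 -0.8; 7 4 25 -0.8; 7 4 33 -0.8; 7 4 37 -0.8; 7 4 39 -0.8; 7 4 39 -0.8")

```text
t: 10.02
eef_pos: [0.6038, 0.1768, 0.0218]
tcp_rot: [0.63, 0.777, -0.0, -0.0]
contact_force: [0.2, 0.2, -0.9]
gripper_width: 0.0169
finger_force: 40.2
```

Emit:
jog_arm(deltas="5 0 0 0; 12 0 0 0; 19 0 0 0; 26 0 0 0; 30 0 0 0; 30 0 0 0; 30 0 0 0")

```text
t: 10.6
eef_pos: [0.5978, 0.2071, 0.0225]
tcp_rot: [0.629, 0.777, 0.0, -0.0]
contact_force: [0.1, -0.5, -0.5]
gripper_width: 0.0167
finger_force: 40.2
```

```bash
cat >> h.py <<'E'
PH=102.;TD=np.array([np.cos(np.radians(PH)),np.sin(np.radians(PH))]);TO=np.array([.5924,.2203])+.0015*np.array([TD[1],-TD[0]])
def T(x): return TO+TD*x/1e3
E
python3 -c "
from h import *
go((*T(-14),.0205,102))
"
```

```text
t 10.6 p [0.5978 0.2071 0.0225] phi 102.1 w 0.0167 F [ 0.1 -0.5 -0.5] tilt 0.01
(np.float64(0.5967779850725493), np.float64(0.20691780112595334), 0.0205, 102) -> [ 0.  -1.1  2. ] turn 0.1 rows 0.1
```

Emit:
jog_arm(deltas="0 0 1 0; 0 0 2 0; 0 0 2 0")

```text
t: 10.85
eef_pos: [0.5979, 0.2059, 0.0202]
tcp_rot: [0.63, 0.777, -0.0, -0.0]
contact_force: [-0.1, -0.7, -0.5]
gripper_width: 0.0167
finger_force: 40.2
```

Emit:
jog_arm(deltas="0 0 0 0; 0 0 0 0; 0 0 0 0; 0 0 0 0; 0 0 -5 0; 0 0 -30 0; 0 0 -65 0; 0 0 -90 0", jaw=0)

```text
t: 11.52
eef_pos: [0.5986, 0.2064, 0.1128]
tcp_rot: [0.63, 0.777, 0.001, 0.0]
contact_force: [0.1, 0.4, -0.4]
gripper_width: 0.0853
finger_force: 0.0
```

```bash
python3 -c "
from h import *
c=np.array([.476,-.1207]);a=np.radians(49);g=c-.028*np.array([np.cos(a),np.sin(a)]);print(g)
go((*g,.11,49),(*g,.007,49))
"
```

```text
[ 0.45763035 -0.14183187]
t 11.52 p [0.5986 0.2064 0.1128] phi 102.0 w 0.0853 F [ 0.1  0.4 -0.4] tilt 0.09
(np.float64(0.4576303471882658), np.float64(-0.1418318682462376), 0.11, 49) -> [-311.5 -210.1    2.4] turn 53.0 rows 9.0
(np.float64(0.4576303471882658), np.float64(-0.1418318682462376), 0.007, 49) -> [-311.5 -210.3  105.4] turn 53.0 rows 9.4
```

Emit:
jog_arm(deltas="-22 -15 0 3; -52 -35 0 8; -86 -58 0 14; -120 -81 0 20; -154 -104 0 27; -188 -127 0 33; -222 -150 0 40; -250 -169 0 46")

```text
t: 12.18
eef_pos: [0.4831, -0.0759, 0.111]
tcp_rot: [0.885, 0.466, 0.0, -0.0]
contact_force: [-0.3, -0.3, 0.3]
gripper_width: 0.0856
finger_force: 0.0
```

```bash
python3 -c "
from h import *
go((.4576,-.1418,.11,49))
"
```

```text
t 12.18 p [ 0.4831 -0.0759  0.111 ] phi 55.5 w 0.0856 F [-0.3 -0.3  0.3] tilt 0.05
(0.4576, -0.1418, 0.11, 49) -> [-68.8  16.2   1. ] turn 6.5 rows 1.7
```

Emit:
jog_arm(deltas="-30 6 0 3; -55 13 0 6; -67 16 0 6.5; -68 16 0 6.5; -68 16 0 6.5; -68 16 0 6.5")

```text
t: 12.68
eef_pos: [0.4608, -0.1366, 0.1104]
tcp_rot: [0.908, 0.42, 0.0, -0.0]
contact_force: [-0.0, -0.2, 0.2]
gripper_width: 0.0854
finger_force: 0.0
```

```bash
python3 -c "
from h import *
from bench import *
f=grab_frame('wrist');cv2.imwrite('pics/w5.png',f['image'][:,:,::-1])
go((.4576,-.1418,.007,49))
d=np.array([np.cos(np.radians(49)),np.sin(np.radians(49))]);n=np.array([-d[1],d[0]]);o=np.array([.476,-.1207])
for a in(-45,45):
  for b in(-9,9): print(proj(f,[*(o+d*a/1e3+n*b/1e3),.018]).round(0))
"
```

```text
t 12.73 p [ 0.4608 -0.1365  0.1104] phi 49.7 w 0.0853 F [-0.3  0.1  0.5] tilt 0.05
(0.4576, -0.1418, 0.007, 49) -> [ -6.3   1.  103.4] turn 0.7 rows 2.5
[297. 239.]
[275. 239.]
[300. 127.]
[275. 126.]
```

View pics/w5.png

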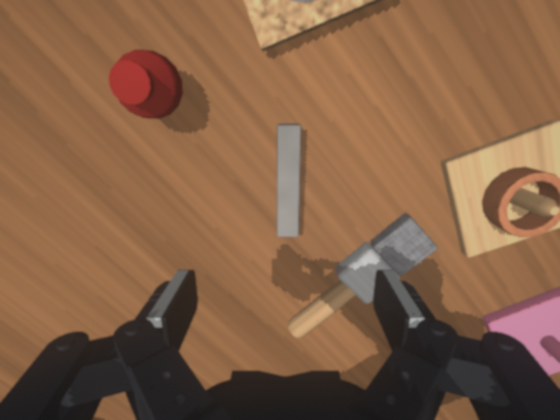

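The stick spans (277–301, 125–236), matching the prediction. The brush's near corner is at (370,243), clear of the right finger if I grip 24 mm behind centre.

Emit:
jog_arm(deltas="-2 1 20 0.7; -2 1 55 0.7; -2 1 85 0.7; -2 1 99 0.7; -2 1 103 0.7; -2 1 103 0.7; -2 1 103 0.7")

```text
t: 13.32
eef_pos: [0.4603, -0.1401, 0.0079]
tcp_rot: [0.91, 0.414, 0.0, 0.0]
contact_force: [-0.0, -0.3, -0.6]
gripper_width: 0.0852
finger_force: 0.0
```

Emit:
jog_arm(deltas="0 0 0 0; 0 0 0 0; 0 0 0 0; 0 0 0 0; 0 0 0 0; 0 0 0 0; 0 0 0 0; 0 0 0 0", jaw=1)

```text
t: 13.98
eef_pos: [0.4596, -0.1407, 0.0079]
tcp_rot: [0.911, 0.413, 0.0, -0.0]
contact_force: [-1.3, 0.5, 4.7]
gripper_width: 0.0172
finger_force: 40.4
```

```bash
python3 -c "
from h import *
# short back end at ~ -28; long front at -38 -> centre -83, grip -107
go((*T(-107),.12,102))
s=__import__('bench').read_state();d=np.array([np.cos(np.radians(49)),np.sin(np.radians(49))]);print('grip offset',(s['eef_pos'][:2]-[.476,-.1207])@d)
"
```

```text
t 13.98 p [ 0.4596 -0.1407  0.0079] phi 48.8 w 0.0172 F [-1.3  0.5  4.7] tilt 0.05
(np.float64(0.616113772318601), np.float64(0.11595007425770942), 0.12, 102) -> [ 296.2  -51.4 -111.9] turn -53.2 rows 7.7
grip offset -0.025816439537523408
```

Emit:
jog_arm(deltas="0 0 -35 0; 0 0 -75 0; 10 -2 -105 -2; 38 -7 -112 -8; 75 -13 -112 -15; 112 -20 -112 -22; 150 -26 -112 -29; 180 -31 -112 -35")

```text
t: 14.65
eef_pos: [0.5556, 0.0187, 0.1193]
tcp_rot: [0.742, 0.671, 0.001, -0.0]
contact_force: [1.4, -0.0, -1.1]
gripper_width: 0.0164
finger_force: 39.7
```

```bash
python3 -c "
from h import *
go((*T(-107),.12,102))
"
```

```text
t 14.65 p [0.5556 0.0187 0.1193] phi 84.3 w 0.0164 F [ 1.4 -0.  -1.1] tilt 0.08
(np.float64(0.616113772318601), np.float64(0.11595007425770942), 0.12, 102) -> [102.9  50.4  -0.5] turn -17.7 rows 2.7
```

Emit:
jog_arm(deltas="34 16 0 -6; 66 32 0 -12; 92 45 0 -17.7; 102 50 0 -17.7; 102 50 0 -17.7; 102 50 0 -17.7; 102 50 0 -17.7")

```text
t: 15.23
eef_pos: [0.6143, 0.1085, 0.1191]
tcp_rot: [0.634, 0.773, -0.001, 0.0]
contact_force: [0.2, -0.4, -0.6]
gripper_width: 0.0164
finger_force: 39.7
```

```bash
python3 -c "
from h import *
go((*T(-107),.0225,102))
"
```

```text
t 15.23 p [0.6143 0.1085 0.1191] phi 101.3 w 0.0164 F [ 0.2 -0.4 -0.6] tilt 0.13
(np.float64(0.616113772318601), np.float64(0.11595007425770942), 0.0225, 102) -> [ 7.1  3.4 96.6] turn -0.7 rows 2.3
```

Emit:
jog_arm(deltas="5 3 20 -0.7; 5 3 45 -0.7; 5 3 60 -0.7; 5 3 62 -0.7; 5 3 62 -0.7")

```text
t: 15.65
eef_pos: [0.6159, 0.1145, 0.0568]
tcp_rot: [0.629, 0.777, -0.001, -0.0]
contact_force: [0.4, -0.4, -0.3]
gripper_width: 0.0168
finger_force: 39.7
```

```bash
python3 -c "
from h import *
from bench import *
f=grab_frame('wrist');cv2.imwrite('pics/w6.png',f['image'][:,:,::-1])
go((*T(-107),.0225,102))
n=np.array([-TD[1],TD[0]])
for a,b,z in((0,-18,44),(0,18,44),(-28,-9,31),(-28,9,31)):
  print(a,b,z,proj(f,[*(T(a)+n*b/1e3),z/1e3]).round(0))
for a in(-62,28): print(proj(f,[*(T(a)),.0725]).round(0))
"
```

```text
t 15.7 p [0.6171 0.115  0.058 ] phi 102.0 w 0.0165 F [ 0.5  0.2 -1.4] tilt 0.04
(np.float64(0.616113772318601), np.float64(0.11595007425770942), 0.0225, 102) -> [ 1.2 -0.8 35.5] turn 0.0 rows 0.9
0 -18 44 [326.  43.]
0 18 44 [246.  43.]
-28 -9 31 [304. 108.]
-28 9 31 [269. 108.]
[286. 194.]
[286. -67.]
```

View pics/w6.png

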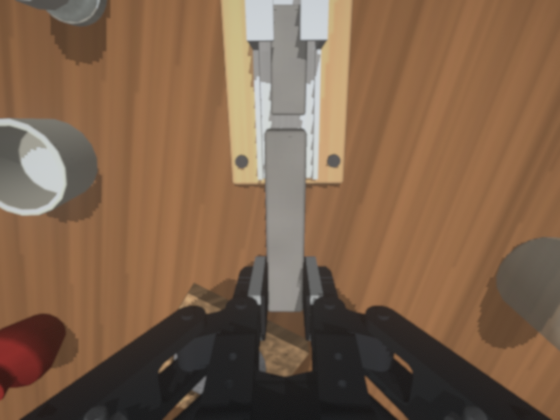

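The short stick's rear end is at (289,113), about x = -30 in the tube and centred in the trough. The long stick is held straight with its front end at (286,130), so I'll back off 4 mm before lowering.

Emit:
jog_arm(deltas="-4 0 3 0; -4 0 12 0; -4 0 22 0; -4 0 30 0; -4 0 35 0; -4 0 36 0; -4 0 36 0")

```text
t: 16.28
eef_pos: [0.6176, 0.1129, 0.021]
tcp_rot: [0.628, 0.778, -0.0, -0.001]
contact_force: [-0.8, -0.9, 0.0]
gripper_width: 0.0168
finger_force: 39.7
```

```bash
python3 -c "
from h import *
go((*T(-112),.0215,102),(*T(-40),.0215,102),(*T(-20.8),.0215,102))
"
```

```text
t 16.28 p [0.6176 0.1129 0.021 ] phi 102.2 w 0.0168 F [-0.8 -0.9  0. ] tilt 0.08
(np.float64(0.6171533307726897), np.float64(0.1110593362540404), 0.0215, 102) -> [-1.7 -0.8 -0.5] turn 0.2 rows 0.0
(np.float64(0.602183689033811), np.float64(0.1814859635068744), 0.0215, 102) -> [70.3 -0.6 -0.5] turn 0.2 rows 1.7
(np.float64(0.5981917845701101), np.float64(0.20026639744096347), 0.0215, 102) -> [89.5 -0.5 -0.5] turn 0.2 rows 2.1
```

Emit:
jog_arm(deltas="4 0 -1 0; 12 0 -1 0; 24 0 -1 0; 36 0 -1 0; 48 0 -1 0; 60 0 -1 0; 70 0 -1 0; 75 0 -1 0")

```text
t: 16.95
eef_pos: [0.6015, 0.1892, 0.0224]
tcp_rot: [0.627, 0.779, 0.0, -0.001]
contact_force: [0.4, 0.2, -0.6]
gripper_width: 0.0167
finger_force: 39.8
```

Emit:
jog_arm(deltas="2 0 0 0; 5 0 0 0; 8 0 0 0; 11 0 0 0; 13 0 0 0; 14 0 0 0; 14 0 0 0")

```text
t: 17.53
eef_pos: [0.5993, 0.2, 0.0224]
tcp_rot: [0.628, 0.778, 0.0, -0.0]
contact_force: [-0.6, -0.1, -0.5]
gripper_width: 0.0168
finger_force: 39.7
```

```bash
python3 -c "
from h import *
go((*T(-20.8),.0215,102))
"
```

```text
t 17.53 p [0.5993 0.2    0.0224] phi 102.2 w 0.0168 F [-0.6 -0.1 -0.5] tilt 0.02
(np.float64(0.5981917845701101), np.float64(0.20026639744096347), 0.0215, 102) -> [ 0.5 -1.   0.9] turn 0.2 rows 0.0
```

Emit:
jog_arm(deltas="1 0 0 0; 2 0 0 0; 3 0 0 0; 4 0 0 0; 4 0 0 0")

```text
t: 17.95
eef_pos: [0.5993, 0.2005, 0.0226]
tcp_rot: [0.629, 0.778, -0.001, 0.002]
contact_force: [1.5, -5.5, -0.4]
gripper_width: 0.0169
finger_force: 39.8
```

Emit:
jog_arm(deltas="0 0 1 0; 0 0 1 0")

```text
t: 18.12
eef_pos: [0.5994, 0.2005, 0.0219]
tcp_rot: [0.629, 0.778, -0.001, 0.001]
contact_force: [0.3, -5.4, 2.1]
gripper_width: 0.0166
finger_force: 40.1
```

Emit:
jog_arm(deltas="0 0 0 0; 0 0 0 0; 0 0 0 0; 0 0 0 0; 0 0 -5 0; 0 0 -30 0; 0 0 -65 0; 0 0 -90 0", jaw=0)

```text
t: 18.78
eef_pos: [0.5989, 0.2041, 0.1137]
tcp_rot: [0.628, 0.778, 0.001, 0.0]
contact_force: [1.6, -0.3, 0.5]
gripper_width: 0.0848
finger_force: 0.0
```

```bash
python3 -c "
from h import *
go((.4622,.131,.11,102),(.4622,.131,.11,130))
"
```

```text
t 18.78 p [0.5989 0.2041 0.1137] phi 102.2 w 0.0848 F [ 1.6 -0.3  0.5] tilt 0.08
(0.4622, 0.131, 0.11, 102) -> [ -42.5 -149.1    3.5] turn 0.2 rows 3.7
(0.4622, 0.131, 0.11, 130) -> [ -42.5 -149.1    3.5] turn -27.8 rows 3.9
```

Emit:
jog_arm(deltas="-10 -33 0 0; -20 -70 0 0; -31 -110 2 0; -39 -138 3 0; -42 -148 3 0; -42 -149 3 0; -42 -149 3 0; -42 -149 3 0")

```text
t: 19.45
eef_pos: [0.4637, 0.1325, 0.1092]
tcp_rot: [0.628, 0.778, 0.001, 0.001]
contact_force: [-0.1, 0.2, -0.5]
gripper_width: 0.0857
finger_force: 0.0
```

```bash
python3 -c "
from h import *
from bench import *
f=grab_frame('wrist');im=f['image'];cv2.imwrite('pics/w7.png',im[:,:,::-1])
go((.4622,.131,.010,102))
for dx,dy in((0,0),(.027,0),(-.027,0),(0,.027),(0,-.027)):print(proj(f,[.4622+dx,.131+dy,.034]).round(0))
"
```

```text
t 19.5 p [0.4637 0.1324 0.109 ] phi 102.2 w 0.0848 F [ 1.  -0.1  0.5] tilt 0.15
(0.4622, 0.131, 0.01, 102) -> [-1.1 -2.  99. ] turn 0.2 rows 2.4
[282. 221.]
[317. 228.]
[247. 214.]
[290. 187.]
[275. 253.]
```

View pics/w7.png

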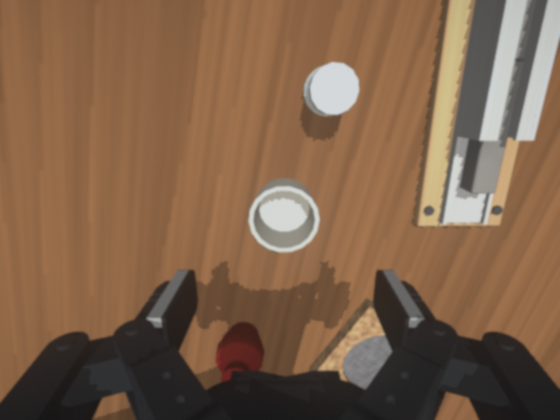

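The dish rim is centred at (284,218), against a prediction of (282,221). The long stick's rear end shows in the trough at about (480,192), roughly x = -40.

Emit:
jog_arm(deltas="1 -1 20 0; 1 -1 50 0; 1 -1 80 0; 1 -1 95 0; 1 -1 99 0; 1 -1 99 0; 1 -1 99 0")

```text
t: 20.08
eef_pos: [0.4619, 0.1323, 0.0099]
tcp_rot: [0.628, 0.778, 0.001, 0.001]
contact_force: [-0.2, 0.6, 0.6]
gripper_width: 0.0852
finger_force: 0.0
```

Emit:
jog_arm(deltas="0 0 0 0; 0 0 0 0; 0 0 0 0; 0 0 0 0; 0 0 0 0; 0 0 0 0; 0 0 0 0", jaw=1)

```text
t: 20.67
eef_pos: [0.4617, 0.1325, 0.011]
tcp_rot: [0.628, 0.778, 0.001, 0.0]
contact_force: [-2.0, 0.2, 8.2]
gripper_width: 0.0522
finger_force: 40.4
```

```bash
python3 -c "
from h import *
from bench import *
s=read_state(); e=s['eef_pos'][:2]-np.array([.4618,.1326]);print('offset',e,s['finger_force'])
g=np.array([.588,-.0063])+e
go((*g,.12,102),(*g,.018,102))
"
```

```text
offset [-0.00011793 -0.00011891] 40.447629917180166
t 20.67 p [0.4617 0.1325 0.011 ] phi 102.2 w 0.0522 F [-2.   0.2  8.2] tilt 0.17
(np.float64(0.5878820695330547), np.float64(-0.0064189120865759675), 0.12, 102) -> [-162.3   94.3 -108.9] turn 0.2 rows 5.2
(np.float64(0.5878820695330547), np.float64(-0.0064189120865759675), 0.018, 102) -> [-162.4   94.    -6.9] turn 0.2 rows 4.5
```

Emit:
jog_arm(deltas="0 0 -30 0; 0 0 -70 0; -10 6 -100 0; -42 24 -109 0; -75 43 -109 0; -110 64 -109 0; -142 83 -109 0; -158 92 -109 0")

```text
t: 21.33
eef_pos: [0.5868, -0.0078, 0.1198]
tcp_rot: [0.63, 0.777, 0.0, 0.003]
contact_force: [0.4, 0.4, -0.8]
gripper_width: 0.0521
finger_force: 42.4
```

```bash
python3 -c "
from h import *
go((.5879,-.0064,.05,102),(.5879,-.0064,.019,102))
"
```

```text
t 21.33 p [ 0.5868 -0.0078  0.1198] phi 102.0 w 0.0521 F [ 0.4  0.4 -0.8] tilt 0.3
(0.5879, -0.0064, 0.05, 102) -> [ 1.3  1.1 69.8] turn -0.0 rows 1.7
(0.5879, -0.0064, 0.019, 102) -> [  1.4   1.  100.8] turn -0.0 rows 2.4
```

Emit:
jog_arm(deltas="-2 1.5 10 0; -2 1.5 35 0; -2 1.5 60 0; -2 1.5 80 0; -2 1.5 92 0; -2 1.5 97 0; -2 1.5 99 0; -2 1.5 99 0")

```text
t: 22.0
eef_pos: [0.5855, -0.0042, 0.0199]
tcp_rot: [0.628, 0.778, 0.0, -0.0]
contact_force: [0.1, 0.7, -1.4]
gripper_width: 0.0518
finger_force: 42.4
```

```bash
python3 -c "
from h import *
go((.5879,-.0064,.019,102))
"
```

```text
t 22.0 p [ 0.5855 -0.0042  0.0199] phi 102.2 w 0.0518 F [ 0.1  0.7 -1.4] tilt 0.04
(0.5879, -0.0064, 0.019, 102) -> [-2.7  1.9  0.9] turn 0.2 rows 0.1
```

Emit:
jog_arm(deltas="-2 2 0 0; -2 2 0.5 0; -2 2 1 0; -2 2 1.5 0")

```text
t: 22.33
eef_pos: [0.589, -0.0064, 0.0191]
tcp_rot: [0.628, 0.778, 0.001, 0.001]
contact_force: [-1.5, 0.7, 9.0]
gripper_width: 0.052
finger_force: 43.1
```

Emit:
jog_arm(deltas="0 0 0 0; 0 0 0 0; 0 0 0 0; 0 0 0 0; 0 0 -5 0; 0 0 -30 0; 0 0 -65 0; 0 0 -105 0", jaw=0)

```text
t: 23.0
eef_pos: [0.5863, -0.0063, 0.1227]
tcp_rot: [0.628, 0.778, -0.002, -0.001]
contact_force: [1.3, 0.5, 0.3]
gripper_width: 0.0851
finger_force: 0.0
```

Emit:
jog_arm(deltas="0 0 -30 0; 0 0 -65 0; 0 0 -105 0; -30 0 -135 0; -70 0 -150 0; -110 0 -150 0; -120 0 -150 0; -120 0 -150 0")

```text
t: 23.67
eef_pos: [0.6126, -0.1293, 0.2737]
tcp_rot: [0.631, 0.776, -0.001, 0.001]
contact_force: [0.6, 0.0, 1.2]
gripper_width: 0.0857
finger_force: 0.0
```

```bash
python3 -c "
from h import *
from bench import *
s=read_state();print(s['t'],s['eef_pos'],s['contact_force'])
f=grab_frame('wrist');g=grab_frame('scene')
cv2.imwrite('pics/w8.png',f['image'][:,:,::-1])
cv2.imwrite('pics/s8.png',cv2.resize(g['image'][120:350,100:480,::-1],None,fx=2.1,fy=2.1,interpolation=cv2.INTER_CUBIC))
print(proj(f,[.588,-.0063,.014]),proj(f,[.588,-.0063,.042]))
P=lambda X:((proj(g,X)-[100,120])*2.1).round(0)
print('dish rim',P([.588,-.0063,.042]),'long back top',P([*T(-40),.031]),'collar top',P([.6084,-.246,.034]),'short/long joint',P([*T(50),.031]),'vase',P([.4486,-.0061,.056]))
"
```

```text
23.6667 [ 0.61259738 -0.12933472  0.27374224] [0.59250126 0.04522048 1.20876181]
[285.48281159  64.49049373] [285.54870119  61.55871667]
dish rim [315. 246.] long back top [462. 361.] collar top [146. 165.] short/long joint [563. 402.] vase [407. 168.]
```

View pics/s8.png

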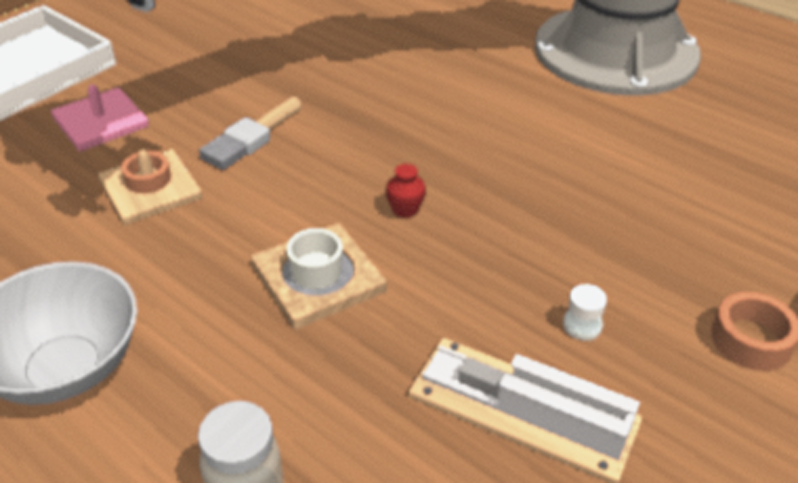

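View pics/w8.png

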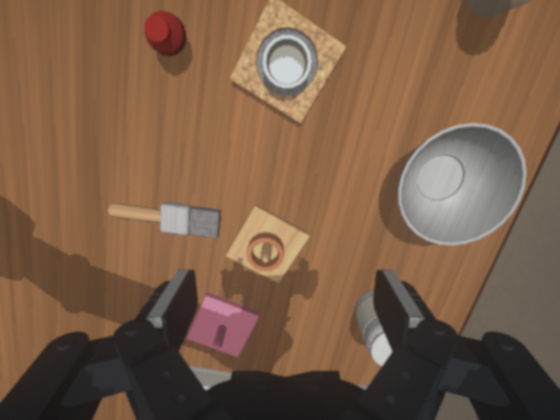

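The scene crop shows the dish rim at (315,245), the collar top at (146,165) and the long stick's rear at (462,365), all within a few pixels of the predictions. The wrist view shows the dish centred in the recess at (286,62), and the vase is undisturbed.

```bash
python3 -c "
from bench import *
print(hand_in())"
```

```text
the job is handed in; nothing more can be done
None
```

I handed the job in at about 24 s with everything in place on the last camera check: both sticks home in the tube, dish in its recess, collar flat round the peg and vase untouched. No verdict came back.

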